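Fill and tilt the biscuit jar

TASK

Get the counter's biscuit jar ready for customers: with the jar upright, unscrew its lid and lay it flat, knob up, centred on the round cork mat. Then put every biscuit from the board into the jar, and lastly tilt the jar on its stiff hinge 30 degrees from upright, towards the far side of its stand, and see that it stays there when let go. Leave the other things on the counter where they are.

Things in the scene. Friction and masses are not known exactly. Their poses are not given: they have to be found in the camera images.
- stand: fixed pale wooden stand carrying the jar: base 150 x 150 x 12 mm and two cheeks 44 mm deep (along x), 12 mm thick, up to 120 mm high, at y = +-64 mm. Origin: centre of its underside. Its x axis points to its far side, away from the robot (turned by up to 23 degrees), which is the way the jar tilts; y is along the hinge axis
- jar (a joint): tilt of the clear glass jar about its hinge, rad: 0 upright (at a stop, where it starts) to 0.9 (stop); 30 degrees = 0.524. It grows as the jar's mouth goes towards the stand's +x. Stiff friction hinge (0.9 N m, about 14 N pushed at the neck): stays wherever it is left. It may be pushed with closed fingers on the neck from the -x side
- jar_hinge (a point): centre of the hinge axis, 100 mm above the counter, on the jar's centre line. Jar: body 104 mm across, 122 mm tall from 25 mm above the counter, then a neck 72 mm across and 28 mm tall with an external thread 85 mm across
- jar_mouth (a point): centre of the jar's open mouth, at the neck's upper rim, 175 mm above the counter (75 mm above the hinge) when upright; it moves with the jar, z out of the mouth, x as the stand's when upright. Opening 66 mm across
- jar_mid (a point): middle of the inside of the jar, 15 mm below the hinge when upright (moves with the jar). Inside: 96 mm across, floor 54 mm below this point
- lid_knob (a point): centre, half-way up, of the round wooden knob (36 mm across, 24 mm tall, upright) on the steel screw lid (97 mm across, 29 mm tall without the knob, 0.13 to 0.21 kg); z up through the knob. The point is 12 mm above the lid's flat top and 41 mm above its lower edge.
- mat_top (a point): centre of the upper face, 8 mm above the counter, of the fixed round cork mat, 124 mm across
- board: fixed dark wooden board, 200 x 200 x 12 mm, with the biscuits; origin: centre of its underside
- biscuit1_mid (a point): round hard biscuit with a slightly domed top, 36 mm across, 20 mm tall, 18 g, lying flat on the board; this point is at its centre, 9 mm above its underside. Two to four of the biscuits are present
- biscuit2_mid (a point): round hard biscuit with a slightly domed top, 36 mm across, 20 mm tall, 18 g, lying flat on the board; this point is at its centre, 9 mm above its underside. Two to four of the biscuits are present
- biscuit3_mid (a point): round hard biscuit with a slightly domed top, 36 mm across, 20 mm tall, 18 g, lying flat on the board; this point is at its centre, 9 mm above its underside. Two to four of the biscuits are present
- biscuit4_mid (a point): round hard biscuit with a slightly domed top, 36 mm across, 20 mm tall, 18 g, lying flat on the board; this point is at its centre, 9 mm above its underside. Two to four of the biscuits are present
- mug: bystander, loose: white ceramic mug, 76 mm across, 85 mm tall, handle at its side; origin: centre of its underside
- tin: bystander, loose: closed plain steel tin, 74 mm across, 85 mm tall; origin: centre of its underside
- milk_jug: bystander, loose: steel milk jug with a handle, 80 mm across, 95 mm tall; origin: centre of its underside
- spoon: bystander, loose: steel spoon lying flat, 160 mm long; origin: centre of its underside
- measure: bystander, loose: clear plastic measuring cup, 72 mm across, 90 mm tall; origin: centre of its underside
- dish: bystander, loose: small white dish, 80 mm across, 30 mm tall; origin: centre of its underside
- lid: the screw lid; origin: centre of its lower edge, 41 mm below the knob's centre. Screwed on the jar at the start: normal right-hand thread, opens anticlockwise seen from above, rises 6 mm a turn and comes free after about 1.6 turns (it cannot be pulled off before); the point then is about 10 mm above its start. It turns easily
Not all that is in view belongs to the job. Leave any red or turquoise look-alike of the part that bears biscuit2_mid alone.

How it is judged:
On the way, in this order (a step that is already met when the one before it is completed fails the run):
1. the lid is unscrewed and lifted clear of the upright jar (distance between lid_knob and jar_mouth above 0.09 m and value of joint jar below 0.15 rad), for 0.1 s.
2. the lid lies flat, knob up, on the cork mat, let go (horizontal distance between lid_knob and mat_top below 0.025 m and height (world z) of lid_knob below 0.058 m and angle between lid_knob's own z axis and vertical below 0.1 rad and contact force between the fingers and lid below 0.3 N), for 0.3 s.
3. every biscuit is in the jar (distance between each of biscuit1_mid, biscuit2_mid, biscuit3_mid, biscuit4_mid and jar_mid below 0.065 m), for 0.3 s.
4. the jar is tilted 30 degrees and holds by itself (value of joint jar between 0.453 and 0.594 rad and contact force between the fingers and stand below 0.3 N), for 0.8 s.
At the end, for the whole second after the job is handed in: the jar rests tilted 30 degrees (26 to 34) from upright, every biscuit present is inside it, and the lid lies flat, knob up, within 25 mm of the cork mat's centre (all of step 3 and horizontal distance between lid_knob and mat_top below 0.025 m and height (world z) of lid_knob below 0.058 m and angle between lid_knob's own z axis and vertical below 0.1 rad and value of joint jar between 0.453 and 0.594 rad and velocity of joint jar between -0.02 and 0.02 rad/s and linear speed of lid below 0.02 m/s); the robot touches nothing.
It fails at once if another thing on the counter (mug, tin, milk jug, spoon, measuring cup or dish) is moved more than 4 cm (distance of any of mug, tin, milk_jug, spoon, measure, dish from where it was at the start of the episode above 0.04 m).
Of biscuit1, biscuit2, biscuit3, biscuit4 only 2 to 4 are there at a start; the rules pass over those that are not, and their reading is None.
At some moment in a run one of biscuit1, biscuit2, biscuit3, biscuit4 may be knocked a few centimetres aside while the robot is not near it.
It also fails if it takes over 210 s, if anything falls off the work surface, if the arm or the gripper's body presses on something with over 40 N, if the wrist force passes 120 N, or if a joint passes its speed limit or range.

ROBOT

A 6-joint arm with a two-finger parallel gripper is mounted at the origin on the work surface. World frame = base frame: x ahead of the robot, y to its left, z up, the work surface at z = 0. Lengths are in m, angles in rad, forces in N, time in s.
With the tool pointing down it reaches from about 0.275 to 0.85 m from the base axis. Payload 5.2 kg.
Tool frame: the origin (TCP) lies at the very end of the fingers, on their centre line; the grasp point (between the pads) lies 19 mm behind it; z points along the fingers, y is the direction in which the jaws open and shut (so a half turn about z gives the same grasp; the last joint's range is limited). The gripper opens to 85 mm and grips with 20 to 120 N. Pads are 22 mm wide; open, the fingers measure 114 mm over their backs; the gripper's body (76 mm by 85 mm) begins 54 mm behind the grasp point. The pads swing forward as they close: fully open they stand 13 mm farther back than shut.
Start: joints at [0.946, 0.259, 1.535, -0, 1.348, -0.203], TCP at [0.225, 0.502, 0.231] pointing down, gripper open.
Joint ranges: [-3.14, 3.14], [-0.91, 2.08], [0.19, 2.58], [-1.22, 4.36], [0.22, 2.71], [-3.12, 3.12]. Speed limits (rad/s): [2.57, 2.57, 3.14, 3.14, 3.14, 3.14].

INTERFACE

Orientations are given as a unit quaternion [x, y, z, w].
In Python, from plant import ctrl gives the robot as it stands.
- The arm moves only by the shell command python3 -m jog 'ROWS' [OPENING] [FORCE]. ROWS is JSON, one flat list of numbers, 4 for each row, row after row: the shift along the tool's x, y, z each as a share of 250 mm, from -1 to 1, then the turn about the tool's z as a share of 60 degrees, from -1 to 1. A call has 1 to 12 rows; each row is the pose to reach, as a shift and turn from the pose measured when the call began, along the tool's axes at that moment; what a row does not reach only later rows make up. A row lasts 1/12 s, in which the tool goes at most 41.7 mm and 7.16 degrees, less where a joint would pass 70% of its speed; a pose out of reach is approached as far as the arm can. A call with a number of a shift or a turn outside -1 to 1 is refused whole. A call with a gripper value outside its range is refused whole. OPENING is the opening, from 0 (shut) to 1 (fully open), set as the call begins (- or left out, the last holds). The fingers move at their own pace and stop on an object; FORCE is the grip in N (left out, the last holds). Time passes only in rows, so rows that repeat a pose let the fingers close. It gives the time, the measured TCP pose, the force and the opening at its end, in the units of the state.
- ctrl.sense(): the state, without advancing time (a new reading comes with each control period).
- ctrl.get_image(name): name is "scene" or "top" or "wrist"; returns the picture (420x560x3 uint8, red, green, blue); there is no depth.
- ctrl.camera_model(name): a dict with "fx", "fy", "cx", "cy" (pixels), "R" (3x3) and "t" (3): a world point X has camera coordinates R X + t; the wrist camera has in their place "T_tool_cam" (4x4, takes a point from camera to tool coordinates, whose origin is the TCP and whose axes are the flange's). Camera axes: x right, y down, z forward; pixel columns grow to the right and rows downward; lengths in m; the calibration is good to about 2 mm. A picture is of the moment at which its call begins: read the wrist's pose just before it. camera_model takes no time and is no camera call.
- ctrl.hand_in(): hands the job in, once; it reports no verdict.
The state is a dict: "clock": time; "q": joint angles; "joint_velocities": joint speeds; "effort": joint torques, N m; "tool_pos": TCP position; "orientation": TCP orientation; "force": force on the tool from outside, world axes, zero at the start; "moment": the same for the moment, N m; "opening": opening from 0.0 (shut) to 1.0 (fully open).
Only numpy, scipy, OpenCV 4.12 (cv2) and the standard library are available. Lean on these libraries where they do the work, as an engineer would, in place of code of your own. Each camera call takes 0.05 s, during which the arm holds its last target. There are 200 camera calls.

## Working session

There is one attempt and no reset: what is moved stays moved. The work goes in short steps, Python scripts to look and compute and a shell command to move; the robot and the scene stay as the last step left them, time stands still between calls to the robot, and variables do not carry over. Pictures are saved under pics/ and viewed, about 12 in all and at most 16, crops included, and the job is handed in when it is done.

```bash
ls; mkdir -p pics
python3 - <<'E'
from plant import ctrl
import cv2,numpy as np
for n in ["scene","top"]:
    im=ctrl.get_image(n); cv2.imwrite(f"pics/{n}0.png",im[...,::-1])
    print(n,{k:np.round(v,4).tolist() for k,v in ctrl.camera_model(n).items()})
print({k:np.round(v,4).tolist() for k,v in ctrl.camera_model("wrist").items()})
print(ctrl.sense())
E
```

```text
pics
scene {'fx': 496.4282, 'fy': 496.4282, 'cx': 289.8319, 'cy': 205.7048, 'R': [[-0.884, 0.4673, 0.0125], [0.3078, 0.6021, -0.7367], [-0.3518, -0.6474, -0.6761]], 't': [0.428, -0.1214, 1.6082]}
top {'fx': 441.8755, 'fy': 441.8755, 'cx': 285.6491, 'cy': 212.6405, 'R': [[-0.1021, -0.9948, -0.0045], [-0.9716, 0.1007, -0.2139], [0.2133, -0.0175, -0.9768]], 't': [0.1487, 0.5256, 1.3701]}
{'fx': 290.7993, 'fy': 290.7993, 'cx': 279.8495, 'cy': 208.1592, 'T_tool_cam': [[-0.0018, -0.9479, -0.3184, 0.0822], [1.0, -0.0019, 0.0001, 0.0013], [-0.0007, -0.3184, 0.9479, -0.1429], [0.0, 0.0, 0.0, 1.0]]}
{'clock': 0.1, 'q': array([ 9.46192964e-01,  2.59303158e-01,  1.53600658e+00,  8.85864055e-06,
        1.34800534e+00, -2.02839241e-01]), 'joint_velocities': array([-0.0003385 , -0.00111805, -0.00233682,  0.00134673,  0.00178755,
        0.00038813]), 'effort': array([ 1.83282646e-03, -4.46972358e+01, -2.91248292e+01, -8.06008120e-05,
        6.34390846e-03,  2.61597421e-05]), 'tool_pos': array([0.22485641, 0.50139831, 0.23052683]), 'orientation': array([ 2.09323384e-01,  9.77846092e-01, -7.86816410e-04, -3.50178678e-04]), 'force': array([-0.07007971,  0.62544254, -0.78826912]), 'moment': array([0.00573791, 0.01612603, 0.02647563]), 'opening': 0.9954677176580687}
```

View pics/top0.png

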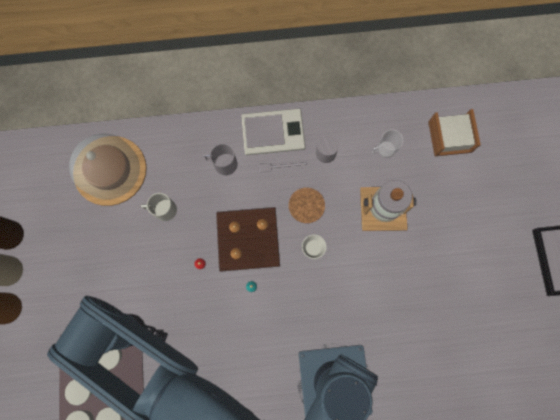

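View pics/scene0.png

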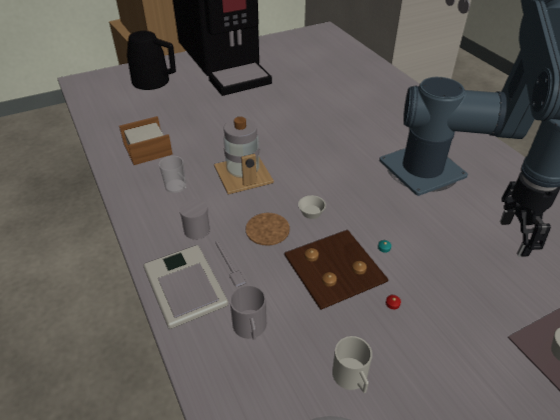

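The top view shows the stand at about (385,208), knob (397,195), mat (307,205), and three biscuits on the board at (234,228), (262,225) and (236,253). The red and turquoise look-alikes are at (200,264) and (251,287). I'll enlarge this view.

```bash
cat > h.py <<'E'
import numpy as np, cv2
from plant import ctrl
from scipy.spatial.transform import Rotation as Ro
def ray(n,u,v,st=None):
    m=ctrl.camera_model(n); d=np.array([(u-m['cx'])/m['fx'],(v-m['cy'])/m['fy'],1])
    if n=='wrist':
        T=np.array(m['T_tool_cam']); R=Ro.from_quat(st['orientation']).as_matrix()
        return R@T[:3,3]+st['tool_pos'], R@T[:3,:3]@d
    R=np.array(m['R']); return -R.T@np.array(m['t']), R.T@d
def at(n,u,v,z,st=None):
    o,d=ray(n,u,v,st); return o+d*(z-o[2])/d[2]
def rel(p,st=None,yaw=None):
    "rows shares to move the TCP to p (tool axes)"
    st=st or ctrl.sense(); R=Ro.from_quat(st['orientation']).as_matrix()
    return np.round(R.T@(np.array(p)-st['tool_pos'])/.25,4)
def crop(n,name,x0,y0,x1,y1,k):
    st=ctrl.sense(); im=ctrl.get_image(n)[y0:y1,x0:x1,::-1]
    cv2.imwrite(f"pics/{name}.png",cv2.resize(im,None,fx=k,fy=k,interpolation=cv2.INTER_CUBIC)); return st
def axes():
    st=ctrl.sense();R=Ro.from_quat(st['orientation']).as_matrix()
    print('t',round(st['clock'],2),'pos',st['tool_pos'].round(4),'x',R[:,0].round(3),'y',R[:,1].round(3),'z',R[:,2].round(3),'F',np.round(st['force'],1),'op',round(st['opening'],3),'q',st['q'].round(2))
E
python3 - <<'E'
from h import *
im=cv2.imread('pics/top0.png')
a=cv2.resize(im[180:280,210:430],None,fx=3.6,fy=3.6,interpolation=cv2.INTER_CUBIC);cv2.imwrite('pics/top0c.png',a)
axes()
for n,p,z in [('knob',(397,195),.2),('mat',(307,205),.008),('b',(234,228),.022),('b',(262,225),.022),('b',(236,253),.022),('stand',(385,208),.0),('dish',(314,247),.03),('jug',(222,160),.09),('tin',(327,150),.085)]: print(n,at('top',*p,z).round(3))
E
```

```text
t 0.1 pos [0.2249 0.5014 0.2305] x [-0.912  0.409  0.   ] y [ 0.409  0.912 -0.002] z [-0.001 -0.001 -1.   ] F [-0.1  0.6 -0.8] op 0.995 q [ 0.95  0.26  1.54  0.    1.35 -0.2 ]
knob [ 0.526 -0.232  0.2  ]
mat [0.568 0.019 0.008]
b [0.512 0.268 0.022]
b [0.512 0.175 0.022]
b [0.429 0.267 0.022]
stand [ 0.532 -0.241  0.   ]
dish [0.421 0.014 0.03 ]
jug [0.726 0.282 0.09 ]
tin [ 0.726 -0.061  0.085]
```

View pics/top0c.png

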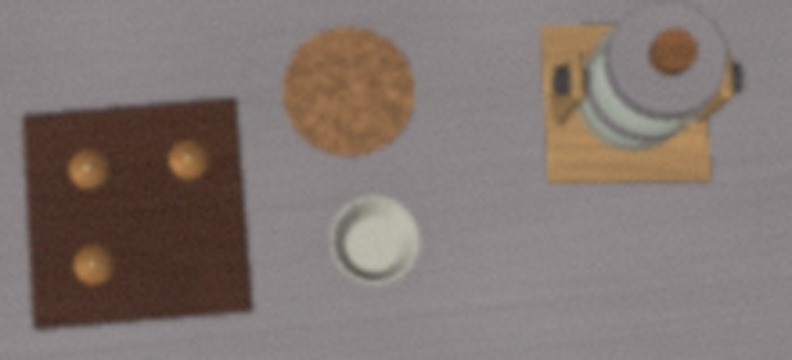

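The crop shows the mat centre at (349,91), knob top (673,50), stand base corners (548,182), (711,182) and (541,26), and biscuits (88,170), (188,160) and (93,265).

Run:
```python
from h import *
P=lambda u,v:(210+(u+.5)/3.6-.5,180+(v+.5)/3.6-.5)
A,B,C=[at('top',*P(*p),.012)[:2] for p in [(548,182),(711,182),(541,26)]]
print('corners',A,B,C,np.linalg.norm(A-B),np.linalg.norm(A-C),'centre',(B+C)/2)
d=A-B; e=C-A; print('yaw from edges',np.degrees(np.arctan2(-d[0],d[1])),np.degrees(np.arctan2(e[1],e[0])))
print('mat',at('top',*P(349,91),.008).round(4)); 
for p in [(88,170),(188,160),(93,265)]: print(at('top',*P(*p),.022).round(4))
o1,d1=ray('top',*P(673,50)); o2,d2=ray('scene',240,123)
s=np.linalg.lstsq(np.c_[d1,-d2],o2-o1,rcond=None)[0]; print('knob',o1+d1*s[0],o2+d2*s[1])
for z in (.19,.2,.21): print(at('top',*P(673,50),z).round(4))
print('over mat/dish'); axes()
print(rel([.52,-.236,.33]))
```

```text
corners [ 0.46298677 -0.15121318] [ 0.44761874 -0.29981866] [ 0.61077289 -0.16528734] 0.14939800549093818 0.14845476560750992 centre [ 0.52919582 -0.232553  ]
yaw from edges -5.90425139017758 -5.440058781932269
mat [0.568  0.0205 0.008 ]
[0.5156 0.267  0.022 ]
[0.5155 0.1752 0.022 ]
[0.4283 0.2692 0.022 ]
knob [ 0.5317349  -0.2334797   0.19447752] [ 0.52841725 -0.2311653   0.19304202]
[ 0.5328 -0.2347  0.19  ]
[ 0.5304 -0.2319  0.2   ]
[ 0.5281 -0.2291  0.21  ]
over mat/dish
t 0.1 pos [0.2249 0.5014 0.2305] x [-0.912  0.409  0.   ] y [ 0.409  0.912 -0.002] z [-0.001 -0.001 -1.   ] F [-0.1  0.6 -0.8] op 0.995 q [ 0.95  0.26  1.54  0.    1.35 -0.2 ]
[-2.2845 -2.2085 -0.395 ]
```

```bash
R="-0.76,-0.736,-0.13,0"; python3 -m jog '[0,0,-0.3,0, -0.76,-0.736,-0.4,0,-0.76,-0.736,-0.4,0,-0.76,-0.736,-0.4,0,-0.76,-0.736,-0.4,0,-0.76,-0.736,-0.4,0,-0.76,-0.736,-0.4,0,-0.76,-0.736,-0.4,0,-0.76,-0.736,-0.4,0,-0.76,-0.736,-0.4,0]' 1 40
python3 -m jog '[-0.76,-0.736,0,0,-0.76,-0.736,0,0,-0.76,-0.736,0,0,-0.76,-0.736,0,0,-0.76,-0.736,0,0,-0.76,-0.736,0,0,-0.76,-0.736,0,0,-0.76,-0.736,0,0]'
python3 -m jog '[-0.76,-0.736,0,0,-0.76,-0.736,0,0,-0.76,-0.736,0,0,-0.76,-0.736,0,0,-0.76,-0.736,0,0,-0.76,-0.736,0,0,-0.76,-0.736,0,0,-0.76,-0.736,0,0]'
python3 -c "
from h import *
st=crop('wrist','w1',0,0,560,420,1); axes(); print(rel([.53,-.232,.25]))"
```

```text
clock: 0.93
tool_pos: [0.3233, 0.2552, 0.3309]
orientation: [0.211, 0.978, -0.0, -0.0]
force: [-0.1, 0.1, 0.7]
opening: 1.0
clock: 1.6
tool_pos: [0.4218, 0.0073, 0.3298]
orientation: [0.212, 0.977, -0.001, -0.001]
force: [0.7, 0.1, 1.0]
opening: 1.002
clock: 2.27
tool_pos: [0.5199, -0.2405, 0.3275]
orientation: [0.213, 0.977, -0.0, -0.002]
force: [-0.4, 0.8, -0.8]
opening: 1.003
t 2.32 pos [ 0.5192 -0.2384  0.3279] x [-0.91   0.415  0.005] y [ 0.415  0.91  -0.   ] z [-0.005  0.002 -1.   ] F [ 0.2  0.7 -0.4] op 1.001 q [-0.62  0.26  1.3  -0.    1.58 -1.77]
[-0.0302  0.0411  0.3115]
```

View pics/w1.png

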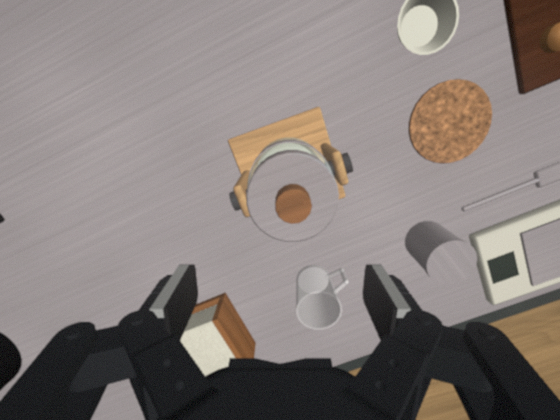

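Wrist view: knob top at (293,203), mat centre (451,121). I'll centre over the knob while winding the wrist up.

```bash
python3 -m jog '[-0.03,0.041,0.2,0.9,-0.03,0.041,0.2,0.9,-0.03,0.041,0.2,0.9,-0.03,0.041,0.2,0.9,-0.03,0.041,0.2,0.9,-0.03,0.041,0.2,0.9,-0.03,0.041,0.2,0.9,-0.03,0.041,0.2,0.9,-0.03,0.041,0.2,0.9,-0.03,0.041,0.2,0.9]'
python3 -c "
from h import *
axes()
st=dict(tool_pos=np.array([.5192,-.2384,.3279]))
st['orientation']=Ro.from_matrix(np.array([[-.91,.415,-.005],[.415,.91,.002],[.005,0,-1]])).as_quat()
print('knob',at('wrist',293,203,.2,st),'mat',at('wrist',451,121,.008,st))"
```

```text
clock: 3.15
tool_pos: [0.5303, -0.2295, 0.278]
orientation: [0.631, 0.776, -0.001, -0.003]
force: [0.4, 0.1, -0.3]
opening: 0.997
t 3.15 pos [ 0.5303 -0.2295  0.278 ] x [-0.204  0.979  0.003] y [ 0.979  0.204 -0.004] z [-0.005  0.002 -1.   ] F [ 0.4  0.1 -0.3] op 0.997 q [-0.6   0.29  1.38 -0.    1.48 -0.81]
knob [ 0.526243   -0.22697742  0.2       ] mat [0.56476192 0.02888383 0.008     ]
```

```bash
for i in 1 2 3 4; do python3 -m jog '[0,0,0,0.9,0,0,0,0.9,0,0,0,0.9,0,0,0,0.9,0,0,0,0.9,0,0,0,0.9,0,0,0,0.9,0,0,0,0.9,0,0,0,0.9]' >/dev/null; done
python3 -c "
from h import *
axes(); st=crop('wrist','w2',0,0,560,420,1); print(rel([.5295,-.231,.21]))"
```

```text
t 6.15 pos [ 0.5305 -0.2263  0.2782] x [-0.402 -0.916 -0.001] y [-0.916  0.402  0.006] z [-0.005  0.004 -1.   ] F [-1.5 -0.2  0. ] op 0.999 q [-0.6   0.29  1.39  0.    1.48  2.96]
[ 0.0189 -0.0053  0.2726]
```

View pics/w2.png

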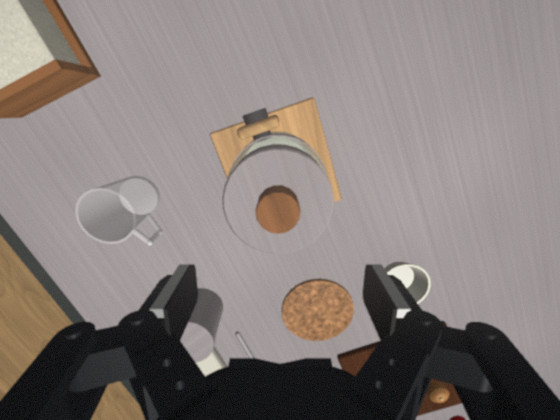

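Wrist view: knob top at (278,209), between the fingers; mat at (318,309).

```bash
python3 -c "
from h import *
st=ctrl.sense()
for z in (.19,.2,.21): print('knob',at('wrist',278,209,z,st))
print('mat',at('wrist',318,309,.008,st)); p=at('wrist',278,209,.2,st); p=.5*p+.5*np.array([.530,-.232,.2])
print(p,rel([p[0],p[1],.183]))"
```

```text
knob [ 0.53053106 -0.22849698  0.19      ]
knob [ 0.52915303 -0.23161544  0.2       ]
knob [ 0.52777501 -0.2347339   0.21      ]
mat [0.56567702 0.01996373 0.008     ]
[ 0.52957652 -0.23180772  0.2       ] [ 0.0219 -0.0075  0.3806]
```

```bash
python3 -m jog '[0.022,-0.008,0.15,0,0.022,-0.008,0.15,0,0.022,-0.008,0.3,0,0.022,-0.008,0.3,0,0.022,-0.008,0.34,0,0.022,-0.008,0.36,0,0.022,-0.008,0.37,0,0.022,-0.008,0.37,0]'
python3 -m jog '[0,0,0,0,0,0,0,0,0,0,0,0,0,0,0,0,0,0,0,0,0,0,0,0,0,0,0,0,0,0,0,0,0,0,0,0,0,0,0,0]' 0.2 60; python3 -c "
from h import *
axes()"
```

```text
clock: 6.87
tool_pos: [0.53, -0.232, 0.1864]
orientation: [-0.548, 0.836, 0.002, -0.001]
force: [-0.4, -0.1, 0.8]
opening: 1.002
clock: 7.7
tool_pos: [0.5304, -0.2323, 0.1872]
orientation: [-0.548, 0.836, 0.002, -0.001]
force: [-0.0, 0.7, 5.9]
opening: 0.396
t 7.7 pos [ 0.5304 -0.2323  0.1872] x [-0.398 -0.917 -0.001] y [-0.917  0.398  0.004] z [-0.003  0.002 -1.   ] F [-0.   0.7  5.9] op 0.396 q [-0.61  0.34  1.53  0.    1.27  2.95]
```

```bash
for i in 1 2; do python3 -m jog '[0,0,-0.001,-0.12,0,0,-0.001,-0.24,0,0,-0.002,-0.36,0,0,-0.002,-0.48,0,0,-0.003,-0.6,0,0,-0.003,-0.72,0,0,-0.004,-0.84,0,0,-0.004,-0.96,0,0,-0.004,-1,0,0,-0.004,-1]'; done; python3 -c "
from h import *
axes(); print(ctrl.sense()['moment'])"
```

```text
clock: 8.53
tool_pos: [0.5302, -0.2323, 0.1883]
orientation: [0.893, -0.449, -0.002, -0.0]
force: [-1.1, -0.1, 2.5]
opening: 0.393
clock: 9.37
tool_pos: [0.5303, -0.2326, 0.1893]
orientation: [0.998, 0.058, -0.001, -0.001]
force: [0.3, -1.4, 1.2]
opening: 0.396
t 9.37 pos [ 0.5303 -0.2326  0.1893] x [ 0.993  0.115 -0.003] y [ 0.115 -0.993 -0.002] z [-0.003  0.002 -1.   ] F [ 0.3 -1.4  1.2] op 0.396 q [-0.61  0.34  1.52 -0.    1.28  0.85]
[-0.18892344  0.03754831  0.05663314]
```

```bash
for i in 1 2 3; do python3 -m jog '[0,0,-0.001,-0.12,0,0,-0.001,-0.24,0,0,-0.002,-0.36,0,0,-0.002,-0.48,0,0,-0.003,-0.6,0,0,-0.003,-0.72,0,0,-0.004,-0.84,0,0,-0.004,-0.96,0,0,-0.004,-1,0,0,-0.004,-1]'; done; python3 -m jog '[0,0,0,-0.12,0,0,-0.001,-0.24,0,0,-0.002,-0.36,0,0,-0.002,-0.48,0,0,-0.002,-0.5,0,0,-0.002,-0.5]' 
python3 -m jog '[0,0,0,0,0,0,0,0,0,0,0,0,0,0,0,0,0,0,0,0,0,0,0,0]' 1
for i in 1 2 3 4 5; do python3 -m jog '[0,0,0,1,0,0,0,1,0,0,0,1,0,0,0,1,0,0,0,1,0,0,0,1,0,0,0,1,0,0,0,1,0,0,0,1,0,0,0,1]' >/dev/null; done;  python3 -c "
from h import *
axes(); print(ctrl.sense()['moment'])"
```

```text
clock: 10.2
tool_pos: [0.5305, -0.2328, 0.1904]
orientation: [0.836, 0.548, -0.001, -0.001]
force: [-0.2, -0.7, 0.5]
opening: 0.397
clock: 11.03
tool_pos: [0.5307, -0.2326, 0.1913]
orientation: [0.451, 0.893, 0.0, -0.001]
force: [0.4, 0.8, 1.7]
opening: 0.397
clock: 11.87
tool_pos: [0.5308, -0.2324, 0.1922]
orientation: [-0.054, 0.999, 0.001, -0.001]
force: [-0.0, -0.4, 1.6]
opening: 0.395
clock: 12.37
tool_pos: [0.5308, -0.2323, 0.1928]
orientation: [-0.308, 0.951, 0.001, -0.001]
force: [0.3, 0.5, 1.3]
opening: 0.395
clock: 12.87
tool_pos: [0.5307, -0.2323, 0.1926]
orientation: [-0.308, 0.951, 0.001, -0.001]
force: [0.4, 0.6, -0.5]
opening: 0.999
t 17.03 pos [ 0.5307 -0.2324  0.1927] x [ 0.107 -0.994 -0.002] y [-0.994 -0.107  0.002] z [-0.002  0.002 -1.   ] F [0.4 0.4 0.5] op 1.006 q [-0.61  0.34  1.52  0.    1.29  2.43]
[0.04289558 0.01786248 0.08270123]
```

```bash
python3 -m jog '[0,0,0,0,0,0,0,0,0,0,0,0,0,0,0,0,0,0,0,0,0,0,0,0,0,0,0,0,0,0,0,0,0,0,0,0,0,0,0,0]' 0.2 60; for i in 1 2 3 4 5; do python3 -m jog '[0,0,-0.001,-0.12,0,0,-0.001,-0.24,0,0,-0.002,-0.36,0,0,-0.002,-0.48,0,0,-0.003,-0.6,0,0,-0.003,-0.72,0,0,-0.004,-0.84,0,0,-0.004,-0.96,0,0,-0.004,-1,0,0,-0.004,-1]'|tail -2; done;   python3 -c "
from h import *
axes(); print(ctrl.sense()['moment'])"
python3 -m jog '[0,0,-0.02,0,0,0,-0.04,0,0,0,-0.08,0,0,0,-0.08,0]'
```

```text
clock: 17.87
tool_pos: [0.5308, -0.2325, 0.193]
orientation: [0.744, -0.668, -0.001, -0.0]
force: [-0.0, 0.2, 4.6]
opening: 0.396
force: [-1.1, 0.4, 2.9]
opening: 0.393
force: [0.3, -0.3, 2.8]
opening: 0.395
force: [-0.2, -0.1, 3.1]
opening: 0.396
force: [0.2, 0.6, 2.7]
opening: 0.397
force: [0.4, -0.2, 2.6]
opening: 0.397
t 22.03 pos [ 0.5313 -0.2328  0.198 ] x [-0.811 -0.586 -0.   ] y [-0.586  0.811  0.002] z [-0.001  0.001 -1.   ] F [ 0.4 -0.2  2.6] op 0.397 q [-0.61  0.34  1.51  0.    1.3  -2.8 ]
[ 0.01519214 -0.0125926   0.0741897 ]
clock: 22.37
tool_pos: [0.5321, -0.2333, 0.2202]
orientation: [-0.307, 0.952, -0.0, 0.001]
force: [0.4, -1.2, -1.1]
opening: 0.395
```

```bash
python3 -m jog '[0,0,-0.15,0,0,0,-0.3,0,0,0,-0.36,0,0,0,-0.4,0,0,0,-0.4,0,0,0,-0.4,0,0,0,-0.4,0]';   python3 -c "
from h import *
axes(); print(rel([.567,.0205,.14]))"
```

```text
clock: 22.95
tool_pos: [0.5312, -0.2328, 0.318]
orientation: [-0.307, 0.952, 0.001, -0.0]
force: [0.3, 0.7, -1.1]
opening: 0.397
t 22.95 pos [ 0.5312 -0.2328  0.318 ] x [-0.812 -0.584  0.   ] y [-0.584  0.812  0.002] z [-0.001  0.002 -1.   ] F [ 0.3  0.7 -1.1] op 0.397 q [-0.61  0.27  1.31  0.    1.56 -2.8 ]
[-0.708   0.7372  0.7138]
```

```bash
python3 -m jog '[-0.1,0.1,0,0,-0.22,0.23,0,0,-0.34,0.355,0,0,-0.46,0.48,0,0,-0.58,0.605,0,0,-0.68,0.705,0,0,-0.708,0.737,0.1,0,-0.708,0.737,0.2,0,-0.708,0.737,0.35,0,-0.708,0.737,0.5,0,-0.708,0.737,0.6,0,-0.708,0.737,0.6,0]';   python3 -c "
from h import *
axes(); print(rel([.567,.0205,.07]));crop('wrist','w3',0,0,560,420,1)"
```

```text
clock: 23.95
tool_pos: [0.5616, 0.0214, 0.1606]
orientation: [-0.307, 0.952, 0.005, -0.007]
force: [-2.0, 1.2, -1.6]
opening: 0.393
t 23.95 pos [0.5616 0.0214 0.1606] x [-0.812 -0.584  0.011] y [-0.584  0.812  0.013] z [-0.016  0.004 -1.   ] F [-2.   1.2 -1.6] op 0.393 q [-0.16  0.35  1.59  0.    1.22 -2.36]
[-0.0194 -0.0203  0.3618]
```

View pics/w3.png

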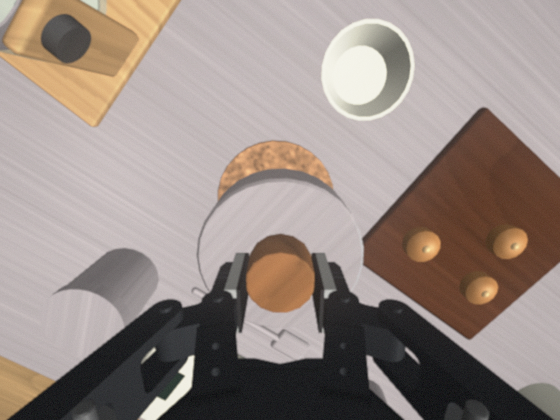

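The lid is held level with the mat beneath it, partly hidden (visible edge around (275,145)). I'll lower it slowly.

```bash
python3 -m jog '[-0.019,-0.02,0.1,0,-0.019,-0.02,0.2,0,-0.019,-0.02,0.28,0,-0.019,-0.02,0.34,0,-0.019,-0.02,0.36,0,-0.019,-0.02,0.36,0,-0.019,-0.02,0.36,0]'; python3 -m jog '[0,0,0.015,0,0,0,0.03,0,0,0,0.045,0,0,0,0.05,0,0,0,0.05,0]';  python3 -c "
from h import *
axes(); print(rel([.567,.0205,.05]))"
```

```text
clock: 24.58
tool_pos: [0.5707, 0.0198, 0.0755]
orientation: [-0.307, 0.952, 0.003, -0.004]
force: [0.7, 0.4, -0.6]
opening: 0.395
clock: 25.0
tool_pos: [0.5702, 0.0198, 0.0627]
orientation: [-0.307, 0.952, 0.003, -0.004]
force: [0.1, -0.2, -1.7]
opening: 0.397
t 25.0 pos [0.5702 0.0198 0.0627] x [-0.812 -0.584  0.006] y [-0.584  0.812  0.008] z [-0.01   0.003 -1.   ] F [ 0.1 -0.2 -1.7] op 0.397 q [-0.16  0.46  1.68  0.    1.   -2.36]
[0.0087 0.0093 0.051 ]
```

```bash
python3 -m jog '[0.008,0.009,0.01,0,0.008,0.009,0.02,0,0.008,0.009,0.03,0,0.008,0.009,0.03,0]'; python3 -m jog '[0,0,0.01,0,0,0,0.02,0,0,0,0.02,0]';python3 -m jog '[0,0,0.01,0,0,0,0.02,0,0,0,0.02,0]'
```

```text
clock: 25.33
tool_pos: [0.5667, 0.0206, 0.0546]
orientation: [-0.307, 0.952, 0.003, -0.005]
force: [-0.5, -0.1, -2.6]
opening: 0.396
clock: 25.58
tool_pos: [0.5663, 0.0207, 0.049]
orientation: [-0.307, 0.952, 0.003, -0.005]
force: [0.4, 0.2, -2.2]
opening: 0.393
clock: 25.83
tool_pos: [0.5663, 0.0207, 0.0442]
orientation: [-0.307, 0.952, 0.003, -0.005]
force: [-1.3, -0.4, 1.1]
opening: 0.397
```

```bash
python3 -m jog '[0,0,0.006,0,0,0,0.006,0,0,0,0.006,0]'; python3 -m jog '[0,0,0.004,0,0,0,0.004,0,0,0,0.004,0]'
```

```text
clock: 26.08
tool_pos: [0.5662, 0.0207, 0.0439]
orientation: [-0.307, 0.952, 0.003, -0.005]
force: [-4.0, 0.4, 9.8]
opening: 0.397
clock: 26.33
tool_pos: [0.5662, 0.0207, 0.0439]
orientation: [-0.307, 0.952, 0.003, -0.005]
force: [-3.8, 1.7, 8.4]
opening: 0.396
```

```bash
python3 -m jog '[0,0,0,0,0,0,0,0,0,0,0,0,0,0,0,0,0,0,0,0,0,0,0,0,0,0,0,0]' 1; python3 -m jog '[0,0,-0.05,0,0,0,-0.15,0,0,0,-0.3,0,0,0,-0.45,0,0,0,-0.6,0,0,0,-0.75,0,0,0,-0.75,0,0,0,-0.75,0]'; python3 -c "
from h import *
axes(); print(rel([.46,.2,.25]));crop('wrist','w4',0,0,560,420,1)"
```

```text
clock: 26.92
tool_pos: [0.5662, 0.0207, 0.0438]
orientation: [-0.307, 0.952, 0.003, -0.005]
force: [-0.1, -0.2, -0.0]
opening: 1.0
clock: 27.58
tool_pos: [0.5698, 0.0199, 0.2343]
orientation: [-0.307, 0.952, 0.002, -0.002]
force: [0.1, 0.6, -0.1]
opening: 1.002
t 27.58 pos [0.5698 0.0199 0.2343] x [-0.812 -0.584  0.003] y [-0.584  0.812  0.004] z [-0.005  0.002 -1.   ] F [ 0.1  0.6 -0.1] op 1.002 q [-0.16  0.3   1.48  0.    1.37 -2.36]
[-0.0641  0.8414 -0.0595]
```

View pics/w4.png

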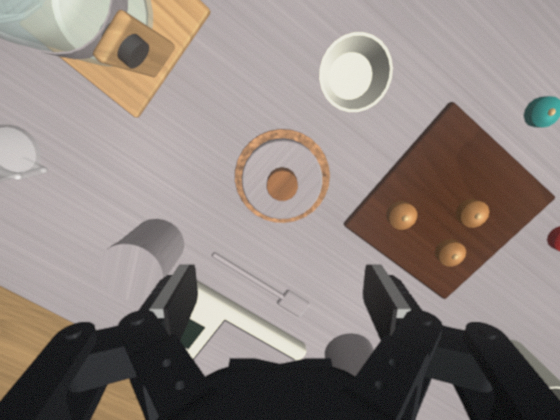

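The lid lies concentric on the mat at (282,178). The biscuits are at (403,216), (475,214) and (453,254).

```bash
python3 -c "
from h import *
st=ctrl.sense()
for p in [(403,216),(475,214),(453,254)]: print(at('wrist',*p,.022,st).round(4))
print(at('wrist',282,185,.061,st)); print(rel([.5155,.1755,.15]))"
```

```text
[0.5128 0.1795 0.022 ]
[0.4565 0.2538 0.022 ]
[0.5136 0.2728 0.022 ]
[0.56312645 0.02184121 0.061     ]
[-0.1929  0.6258  0.3315]
```

Biscuit 3 has been knocked about 3 cm, from (.428,.269) to (.457,.254). I'll take biscuit 1 first, at (.514,.178).

```bash
python3 -m jog '[-0.06,0.15,0,0,-0.12,0.3,0,0,-0.18,0.45,0.1,0,-0.192,0.6,0.2,0,-0.192,0.63,0.35,0,-0.192,0.63,0.5,0,-0.192,0.63,0.6,0,-0.192,0.63,0.6,0,-0.192,0.63,0.6,0]' 0.85 40; python3 -c "
from h import *
axes(); print(rel([.514,.1775,.018]))"
```

```text
clock: 28.38
tool_pos: [0.512, 0.1762, 0.0806]
orientation: [-0.307, 0.952, 0.003, -0.007]
force: [0.5, 0.7, 0.9]
opening: 0.849
t 28.38 pos [0.512  0.1762 0.0806] x [-0.811 -0.584  0.011] y [-0.584  0.811  0.01 ] z [-0.015  0.002 -1.   ] F [0.5 0.7 0.9] op 0.849 q [ 0.12  0.4   1.74  0.    1.02 -2.07]
[-0.0126 -0.003   0.2502]
```

```bash
python3 -m jog '[-0.012,-0.003,0.1,0,-0.012,-0.003,0.18,0,-0.012,-0.003,0.22,0,-0.012,-0.003,0.25,0,-0.012,-0.003,0.25,0]'; python3 -m jog '[0,0,0,0,0,0,0,0,0,0,0,0,0,0,0,0,0,0,0,0,0,0,0,0]' 0.1 30;  python3 -m jog '[0,0,-0.1,0,0,0,-0.25,0,0,0,-0.4,0,0,0,-0.55,0,0,0,-0.7,0,0,0,-0.85,0,0,0,-0.96,0,0,0,-0.96,0,0,0,-0.96,0]'; python3 -c "
from h import *
axes(); print(rel([.529,-.2325,.26]))"
```

```text
clock: 28.8
tool_pos: [0.5139, 0.1771, 0.0179]
orientation: [-0.307, 0.952, 0.003, -0.007]
force: [0.6, -0.1, -0.6]
opening: 0.855
clock: 29.3
tool_pos: [0.5149, 0.1772, 0.0194]
orientation: [-0.307, 0.952, 0.003, -0.006]
force: [-1.5, -0.7, 5.5]
opening: 0.401
clock: 30.05
tool_pos: [0.5191, 0.177, 0.2619]
orientation: [-0.307, 0.952, 0.002, -0.003]
force: [0.4, -0.0, 0.3]
opening: 0.402
t 30.05 pos [0.5191 0.177  0.2619] x [-0.812 -0.584  0.005] y [-0.584  0.812  0.007] z [-0.008  0.003 -1.   ] F [ 0.4 -0.   0.3] op 0.402 q [ 0.12  0.24  1.48  0.    1.43 -2.07]
[ 0.9245 -1.3525  0.003 ]
```

```bash
python3 -m jog '[0.08,-0.117,0,0,0.16,-0.234,0,0,0.24,-0.351,0,0,0.32,-0.468,0,0,0.4,-0.585,0,0,0.462,-0.676,0,0,0.55,-0.8,0,0,0.65,-0.95,0,0,0.65,-0.95,0,0]'; python3 -c "
from h import *
axes(); print(rel([.529,-.2325,.26]))"
```

```text
clock: 30.8
tool_pos: [0.5252, -0.1169, 0.2591]
orientation: [-0.304, 0.953, 0.002, -0.005]
force: [1.3, 0.3, 0.3]
opening: 0.405
t 30.8 pos [ 0.5252 -0.1169  0.2591] x [-0.815 -0.58   0.009] y [-0.58   0.815  0.007] z [-0.011  0.    -1.   ] F [1.3 0.3 0.3] op 0.405 q [-0.42  0.23  1.51 -0.    1.42 -2.61]
[ 0.2558 -0.3857 -0.0041]
```

```bash
python3 -m jog '[0.08,-0.117,0,0,0.16,-0.234,0,0,0.22,-0.33,0,0,0.256,-0.386,0,0,0.256,-0.386,0.08,0,0.256,-0.386,0.16,0,0.256,-0.386,0.22,0,0.256,-0.386,0.24,0,0.256,-0.386,0.25,0,0.256,-0.386,0.25,0]'; python3 -c "
from h import *
axes(); print(rel([.529,-.2325,.191])); crop('wrist','w5',0,0,560,420,1)"
```

```text
clock: 31.63
tool_pos: [0.5282, -0.2319, 0.196]
orientation: [-0.305, 0.952, 0.002, -0.005]
force: [0.3, -0.4, 0.4]
opening: 0.402
t 31.63 pos [ 0.5282 -0.2319  0.196 ] x [-0.814 -0.58   0.009] y [-0.58   0.814  0.008] z [-0.012  0.001 -1.   ] F [ 0.3 -0.4  0.4] op 0.402 q [-0.6   0.34  1.51 -0.01  1.3  -2.79]
[-0.0012 -0.0041  0.02  ]
```

View pics/w5.png

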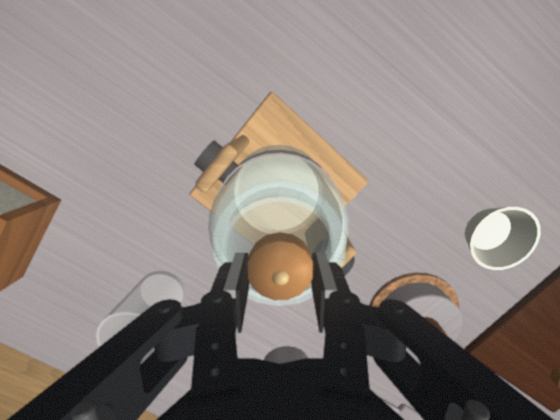

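The biscuit is gripped at (281,265), centred over the mouth. Releasing.

```bash
python3 -m jog '[0,0,0.01,0,0,0,0.01,0,0,0,0.01,0,0,0,0.01,0,0,0,0.01,0,0,0,0.01,0]' 0.7; python3 -m jog '[0,0,-0.1,0,0,0,-0.2,0,0,0,-0.3,0,0,0,-0.3,0]'; python3 -c "
from h import *
axes(); print(rel([.514,.271,.26])); "
```

```text
clock: 32.18
tool_pos: [0.5287, -0.2323, 0.1946]
orientation: [-0.305, 0.952, 0.002, -0.005]
force: [0.2, 1.0, 0.3]
opening: 0.696
clock: 32.52
tool_pos: [0.5315, -0.2337, 0.2753]
orientation: [-0.305, 0.952, -0.002, -0.002]
force: [-0.3, -0.2, 0.8]
opening: 0.695
t 32.52 pos [ 0.5315 -0.2337  0.2753] x [-0.814 -0.58   0.005] y [-0.58   0.814 -0.003] z [-0.002 -0.005 -1.   ] F [-0.3 -0.2  0.8] op 0.695 q [-0.6   0.29  1.39 -0.01  1.47 -2.79]
[-1.115   1.6846  0.0507]
```

```bash
python3 -m jog '[-0.08,0.12,0,0,-0.16,0.24,0,0,-0.24,0.36,0,0,-0.32,0.48,0,0,-0.4,0.6,0,0,-0.48,0.72,0,0,-0.56,0.84,0,0,-0.64,0.96,0,0,-0.64,0.96,0,0,-0.64,0.96,0,0]' 0.85; python3 -m jog '[-0.1,0.15,0,0,-0.2,0.3,0,0,-0.3,0.4,0,0,-0.3,0.4,0,0,-0.3,0.4,0,0,-0.3,0.4,0,0]';python3 -c "
from h import *
axes(); crop('wrist','w6',0,0,560,420,1)"
```

```text
clock: 33.35
tool_pos: [0.5221, 0.0565, 0.2736]
orientation: [-0.307, 0.952, -0.002, -0.002]
force: [-0.3, -0.5, -0.3]
opening: 0.848
clock: 33.85
tool_pos: [0.5248, 0.1802, 0.2725]
orientation: [-0.307, 0.952, -0.003, -0.003]
force: [-0.2, 0.4, 0.4]
opening: 0.847
t 33.85 pos [0.5248 0.1802 0.2725] x [-0.812 -0.584  0.006] y [-0.584  0.812 -0.003] z [-0.003 -0.007 -1.   ] F [-0.2  0.4  0.4] op 0.847 q [ 0.13  0.25  1.45 -0.01  1.45 -2.06]
```

View pics/w6.png

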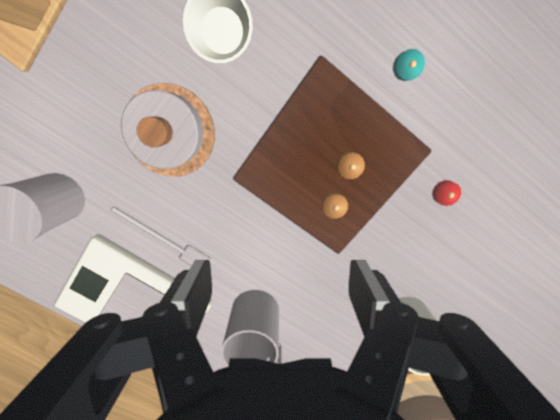

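The remaining biscuits are at (335,206) and (351,166).

```bash
python3 -c "
from h import *
st=ctrl.sense()
for p in [(335,206),(351,166)]: q=at('wrist',*p,.022,st); print(q.round(4),rel([q[0],q[1],.08]))"
```

```text
[0.5171 0.2706 0.022 ] [-0.1913  0.3162  0.768 ]
[0.4599 0.2523 0.022 ] [0.0372 0.39   0.7692]
```

```bash
python3 -m jog '[-0.09,0.15,0,0,-0.19,0.316,0.05,0,-0.19,0.316,0.2,0,-0.19,0.316,0.35,0,-0.19,0.316,0.5,0,-0.19,0.316,0.65,0,-0.19,0.316,0.74,0,-0.19,0.316,0.77,0,-0.19,0.316,0.77,0]'; python3 -c "
from h import *
axes(); print(rel([.516,.2705,.021]))"
```

```text
clock: 34.65
tool_pos: [0.5161, 0.268, 0.0775]
orientation: [-0.305, 0.952, -0.003, -0.005]
force: [0.6, 1.8, 1.0]
opening: 0.848
t 34.65 pos [0.5161 0.268  0.0775] x [-0.814 -0.581  0.011] y [-0.581  0.814 -0.002] z [-0.007 -0.008 -1.   ] F [0.6 1.8 1. ] op 0.848 q [ 0.29  0.46  1.64 -0.01  1.05 -1.9 ]
[-0.008   0.0086  0.2259]
```

```bash
python3 -m jog '[-0.008,0.009,0.1,0,-0.008,0.009,0.17,0,-0.008,0.009,0.21,0,-0.008,0.009,0.225,0,-0.008,0.009,0.225,0]'; python3 -m jog '[0,0,0,0,0,0,0,0,0,0,0,0,0,0,0,0,0,0,0,0,0,0,0,0]' 0.1 30;  python3 -m jog '[0,0,-0.1,0,0,0,-0.25,0,0,0,-0.4,0,0,0,-0.55,0,0,0,-0.7,0,0,0,-0.85,0,0,0,-0.96,0,0,0,-0.96,0,0,0,-0.96,0]'; python3 -c "
from h import *
axes(); print(rel([.529,-.2325,.26]))"
```

```text
clock: 35.07
tool_pos: [0.5167, 0.2703, 0.0219]
orientation: [-0.304, 0.953, -0.003, -0.004]
force: [-1.0, -0.6, 0.1]
opening: 0.851
clock: 35.57
tool_pos: [0.5177, 0.2706, 0.0236]
orientation: [-0.305, 0.952, -0.003, -0.003]
force: [-0.3, -1.4, 5.3]
opening: 0.4
clock: 36.32
tool_pos: [0.5196, 0.2727, 0.2664]
orientation: [-0.305, 0.952, -0.003, -0.0]
force: [0.4, -0.2, -0.4]
opening: 0.394
t 36.32 pos [0.5196 0.2727 0.2664] x [-0.814 -0.58   0.002] y [-0.58   0.814 -0.005] z [ 0.001 -0.006 -1.   ] F [ 0.4 -0.2 -0.4] op 0.394 q [ 0.3   0.31  1.38 -0.01  1.45 -1.89]
[ 1.1421 -1.6674  0.037 ]
```

```bash
python3 -m jog '[0.08,-0.117,0,0,0.16,-0.234,0,0,0.24,-0.35,0,0,0.32,-0.468,0,0,0.4,-0.584,0,0,0.48,-0.7,0,0,0.571,-0.834,0,0,0.62,-0.905,0,0,0.66,-0.963,0,0,0.66,-0.963,0,0]';python3 -m jog '[0.08,-0.117,0,0,0.16,-0.234,0,0,0.24,-0.35,0,0,0.32,-0.468,0,0,0.4,-0.584,0,0,0.45,-0.66,0,0,0.48,-0.7,0,0,0.48,-0.7,0,0]'; python3 -c "
from h import *
axes(); print(rel([.529,-.2325,.195]))"
```

```text
clock: 37.15
tool_pos: [0.5241, -0.0223, 0.2663]
orientation: [-0.303, 0.953, -0.003, -0.002]
force: [-0.2, 0.6, 0.6]
opening: 0.391
clock: 37.82
tool_pos: [0.5267, -0.2359, 0.2661]
orientation: [-0.302, 0.953, -0.002, -0.003]
force: [-0.0, 0.5, -0.7]
opening: 0.395
t 37.82 pos [ 0.5267 -0.2359  0.2661] x [-0.818 -0.575  0.006] y [-0.575  0.818 -0.002] z [-0.004 -0.005 -1.   ] F [-0.   0.5 -0.7] op 0.395 q [-0.61  0.29  1.41 -0.01  1.44 -2.79]
[-0.017   0.0066  0.2843]
```

```bash
python3 -m jog '[-0.017,0.006,0.1,0,-0.017,0.006,0.2,0,-0.017,0.006,0.27,0,-0.017,0.006,0.285,0,-0.017,0.006,0.285,0]'; python3 -m jog '[0,0,0,0,0,0,0,0,0,0,0,0,0,0,0,0,0,0,0,0,0,0,0,0]' 0.7; python3 -m jog '[0,0,-0.1,0,0,0,-0.2,0,0,0,-0.3,0,0,0,-0.3,0,0,0,-0.3,0]'; python3 -c "
from h import *
axes(); print(rel([.46,.253,.26])); "
```

```text
clock: 38.23
tool_pos: [0.5284, -0.2301, 0.1933]
orientation: [-0.303, 0.953, -0.0, -0.004]
force: [-0.8, 0.6, 0.2]
opening: 0.397
clock: 38.73
tool_pos: [0.5285, -0.2303, 0.1938]
orientation: [-0.302, 0.953, -0.001, -0.003]
force: [-1.0, 0.8, 0.6]
opening: 0.7
clock: 39.15
tool_pos: [0.5297, -0.2307, 0.2707]
orientation: [-0.302, 0.953, -0.002, -0.002]
force: [0.4, -0.1, -0.8]
opening: 0.697
t 39.15 pos [ 0.5297 -0.2307  0.2707] x [-0.817 -0.576  0.005] y [-0.576  0.817 -0.003] z [-0.003 -0.005 -1.   ] F [ 0.4 -0.1 -0.8] op 0.697 q [-0.6   0.29  1.4  -0.01  1.45 -2.78]
[-0.8875  1.7417  0.0332]
```

```bash
python3 -m jog '[-0.06,0.12,0,0,-0.12,0.24,0,0,-0.18,0.36,0,0,-0.24,0.48,0,0,-0.3,0.6,0,0,-0.36,0.72,0,0,-0.42,0.84,0,0,-0.49,0.96,0,0,-0.49,0.96,0,0,-0.49,0.96,0,0]' 0.85; python3 -m jog '[-0.06,0.12,0,0,-0.12,0.24,0,0,-0.18,0.36,0,0,-0.24,0.48,0,0,-0.32,0.6,0,0,-0.36,0.7,0,0,-0.4,0.78,0,0,-0.4,0.78,0,0,-0.4,0.78,0,0]';python3 -c "
from h import *
axes(); print(rel([.4595,.252,.08])); crop('wrist','w7',0,0,560,420,1)"
```

```text
clock: 39.98
tool_pos: [0.4905, 0.0377, 0.2683]
orientation: [-0.304, 0.953, -0.002, -0.003]
force: [-0.6, 0.3, 0.6]
opening: 0.853
clock: 40.73
tool_pos: [0.4591, 0.2543, 0.2663]
orientation: [-0.305, 0.952, -0.002, -0.004]
force: [-0.3, 0.3, 0.3]
opening: 0.85
t 40.73 pos [0.4591 0.2543 0.2663] x [-0.814 -0.58   0.009] y [-0.58   0.814 -0.001] z [-0.006 -0.006 -1.   ] F [-0.3  0.3  0.3] op 0.85 q [ 0.3   0.2   1.53 -0.    1.42 -1.89]
[-0.0025 -0.0074  0.7451]
```

View pics/w7.png

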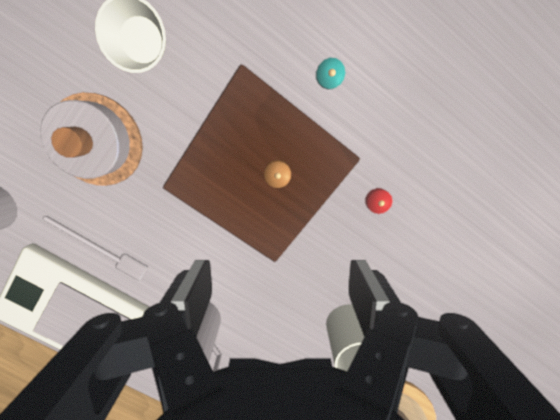

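One biscuit remains, at (278,175). It has not moved.

```bash
python3 -c "
from h import *
print(at('wrist',278,175,.022,ctrl.sense()))"; python3 -m jog '[-0.003,-0.007,0.12,0,-0.003,-0.007,0.26,0,-0.003,-0.007,0.4,0,-0.003,-0.007,0.55,0,-0.003,-0.007,0.65,0,-0.003,-0.007,0.74,0,-0.003,-0.007,0.75,0,-0.003,-0.007,0.75,0]'; python3 -c "
from h import *
axes(); print(rel([.4595,.252,.022]))"
```

```text
[0.46044809 0.25191093 0.022     ]
clock: 41.45
tool_pos: [0.4593, 0.2495, 0.0777]
orientation: [-0.303, 0.953, -0.002, -0.006]
force: [-1.4, -0.3, 1.1]
opening: 0.854
t 41.45 pos [0.4593 0.2495 0.0777] x [-0.816 -0.578  0.012] y [-0.578  0.816 -0.001] z [-0.009 -0.008 -1.   ] F [-1.4 -0.3  1.1] op 0.854 q [ 0.29  0.37  1.79 -0.01  0.99 -1.9 ]
[-0.0091  0.0077  0.2227]
```

```bash
python3 -m jog '[-0.009,0.008,0.1,0,-0.009,0.008,0.17,0,-0.009,0.008,0.21,0,-0.009,0.008,0.222,0,-0.009,0.008,0.222,0]'; python3 -m jog '[0,0,0,0,0,0,0,0,0,0,0,0,0,0,0,0,0,0,0,0,0,0,0,0]' 0.1 30;  python3 -m jog '[0,0,-0.1,0,0,0,-0.25,0,0,0,-0.4,0,0,0,-0.55,0,0,0,-0.7,0,0,0,-0.85,0,0,0,-0.96,0,0,0,-0.96,0,0,0,-0.96,0]'; python3 -c "
from h import *
axes(); print(rel([.529,-.2325,.26]))"
```

```text
clock: 41.87
tool_pos: [0.46, 0.2518, 0.0227]
orientation: [-0.303, 0.953, -0.002, -0.005]
force: [-0.0, -0.4, 0.5]
opening: 0.855
clock: 42.37
tool_pos: [0.461, 0.2521, 0.0242]
orientation: [-0.303, 0.953, -0.002, -0.004]
force: [0.1, -0.1, 5.3]
opening: 0.395
clock: 43.12
tool_pos: [0.4634, 0.2542, 0.2667]
orientation: [-0.303, 0.953, -0.002, -0.001]
force: [-0.6, 0.3, -0.6]
opening: 0.396
t 43.12 pos [0.4634 0.2542 0.2667] x [-0.816 -0.578  0.004] y [-0.578  0.816 -0.004] z [-0.001 -0.006 -1.   ] F [-0.6  0.3 -0.6] op 0.396 q [ 0.29  0.2   1.52 -0.    1.42 -1.89]
[ 0.9101 -1.7405  0.0373]
```

```bash
python3 -m jog '[0.062,-0.12,0,0,0.125,-0.24,0,0,0.188,-0.36,0,0,0.25,-0.48,0,0,0.314,-0.6,0,0,0.376,-0.72,0,0,0.44,-0.84,0,0,0.5,-0.96,0,0,0.5,-0.96,0,0,0.5,-0.96,0,0]';python3 -m jog '[0.062,-0.12,0,0,0.125,-0.24,0,0,0.188,-0.36,0,0,0.25,-0.48,0,0,0.314,-0.6,0,0,0.376,-0.72,0,0,0.41,-0.78,0,0,0.41,-0.78,0,0,0.41,-0.78,0,0]'; python3 -c "
from h import *
axes(); print(rel([.529,-.2325,.195]))"
```

```text
clock: 43.95
tool_pos: [0.4993, -0.0154, 0.2664]
orientation: [-0.301, 0.954, -0.002, -0.003]
force: [0.2, 1.4, -0.8]
opening: 0.394
clock: 44.7
tool_pos: [0.5272, -0.2329, 0.2662]
orientation: [-0.301, 0.954, -0.0, -0.003]
force: [0.3, 0.1, 0.1]
opening: 0.396
t 44.7 pos [ 0.5272 -0.2329  0.2662] x [-0.819 -0.574  0.007] y [-0.574  0.819  0.002] z [-0.006 -0.002 -1.   ] F [0.3 0.1 0.1] op 0.396 q [-0.61  0.29  1.41 -0.01  1.45 -2.79]
[-0.0087 -0.0035  0.2846]
```

```bash
python3 -m jog '[-0.009,-0.004,0.1,0,-0.009,-0.004,0.2,0,-0.009,-0.004,0.27,0,-0.009,-0.004,0.285,0,-0.009,-0.004,0.285,0]'; python3 -m jog '[0,0,0,0,0,0,0,0,0,0,0,0,0,0,0,0,0,0,0,0,0,0,0,0]' 0.7; python3 -m jog '[0,0,-0.1,0,0,0,-0.2,0,0,0,-0.25,0,0,0,-0.25,0.24,0,0,-0.25,0.36,0,0,-0.25,0.48,0,0,-0.25,0.6,0,0,-0.25,0.677,0,0,-0.25,0.677,0,0,-0.25,0.677]'; python3 -m jog '[0.1,0,0,0,0.2,0,0,0,0.32,0,0,0,0.42,0,0,0,0.48,0,0,0,0.48,0,0,0,0.48,0,0,0]' 0 20; python3 -c "
from h import *
axes(); s=np.array([.9953,-.0967]); c=np.array([.529,-.2325]); print(rel([*(c-.085*s),.163])); crop('wrist','w8',0,0,560,420,1)"
```

```text
clock: 45.12
tool_pos: [0.5285, -0.2299, 0.1937]
orientation: [-0.302, 0.953, 0.001, -0.004]
force: [0.2, 0.3, 0.9]
opening: 0.395
clock: 45.62
tool_pos: [0.5286, -0.2301, 0.1942]
orientation: [-0.302, 0.953, 0.001, -0.004]
force: [-0.4, -0.0, 0.4]
opening: 0.702
clock: 46.45
tool_pos: [0.5291, -0.2303, 0.2568]
orientation: [0.049, 0.999, -0.0, -0.004]
force: [-0.1, 0.4, -0.4]
opening: 0.702
clock: 47.03
tool_pos: [0.4096, -0.2187, 0.2583]
orientation: [0.049, 0.999, -0.001, -0.003]
force: [0.7, -0.0, 0.8]
opening: 0.003
t 47.03 pos [ 0.4096 -0.2187  0.2583] x [-0.995  0.098  0.007] y [ 0.098  0.995 -0.002] z [-0.007 -0.001 -1.   ] F [ 0.7 -0.   0.8] op 0.003 q [-0.73  0.09  1.68 -0.01  1.38 -2.2 ]
[-0.1434 -0.0079  0.3804]
```

View pics/w8.png

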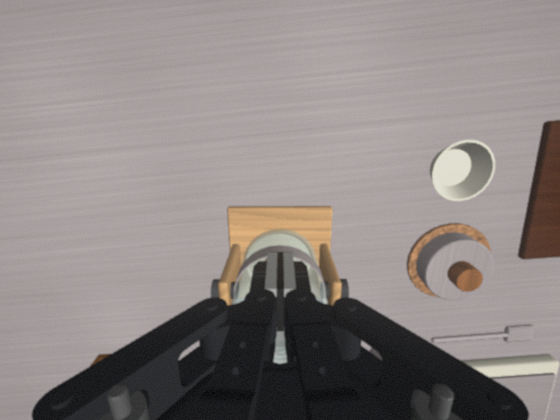

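The fingers are shut and aligned with the stand: its edges are at columns 229 to 331, the fingers at 280. Lowering behind the neck, then pushing gently.

```bash
python3 -m jog '[-0.14,-0.008,0.1,0,-0.14,-0.008,0.2,0,-0.14,-0.008,0.3,0,-0.14,-0.008,0.37,0,-0.14,-0.008,0.38,0,-0.14,-0.008,0.38,0]'; for i in 1 2 3 ; do python3 -m jog '[-0.012,0,0,0,-0.024,0,0,0,-0.036,0,0,0,-0.036,0,0,0]'|sed -n 2p\;4p;  done;  python3 -c "
from h import *
axes(); s=np.array([.9953,-.0967]); c=np.array([.529,-.2325]); print((ctrl.sense()['tool_pos'][:2]-c)@s)"
```

```text
clock: 47.58
tool_pos: [0.4444, -0.224, 0.1618]
orientation: [0.048, 0.999, 0.0, -0.005]
force: [-0.6, -0.8, -0.6]
opening: 0.001
tool_pos: [0.4547, -0.2255, 0.1628]
force: [-0.8, -0.1, -0.2]
tool_pos: [0.4643, -0.2265, 0.163]
force: [-0.2, 0.2, 0.5]
tool_pos: [0.4739, -0.2275, 0.1629]
force: [0.1, 0.0, 0.0]
t 48.58 pos [ 0.4739 -0.2275  0.1629] x [-0.995  0.096  0.006] y [ 0.096  0.995 -0.002] z [-0.006 -0.001 -1.   ] F [0.1 0.  0. ] op -0.001 q [-0.66  0.28  1.69 -0.    1.18 -2.13]
-0.05534851206030885
```

```bash
for i in 1 2 3 4; do python3 -m jog '[-0.006,0,0,0,-0.012,0,0,0,-0.012,0,0,0]'|sed -n 2p\;4p;  done;  python3 -c "
from h import *
axes(); s=np.array([.9953,-.0967]); c=np.array([.529,-.2325]); print((ctrl.sense()['tool_pos'][:2]-c)@s)"
```

```text
tool_pos: [0.4763, -0.2277, 0.1627]
force: [-2.7, 0.0, 1.2]
tool_pos: [0.4765, -0.2277, 0.1625]
force: [-11.1, 0.1, 6.2]
tool_pos: [0.4765, -0.2276, 0.1624]
force: [-12.5, 0.5, 7.5]
tool_pos: [0.4764, -0.2275, 0.1624]
force: [-12.4, -0.2, 7.1]
t 49.58 pos [ 0.4764 -0.2275  0.1624] x [-0.995  0.095  0.027] y [ 0.095  0.995 -0.001] z [-0.027  0.002 -1.   ] F [-12.4  -0.2   7.1] op 0.003 q [-0.65  0.29  1.67 -0.02  1.2  -2.12]
-0.05283053618259445
```

```bash
for i in 1 2 3; do python3 -m jog '[-0.012,0,-0.002,0,-0.024,0,-0.004,0,-0.036,0,-0.006,0,-0.048,0,-0.008,0,-0.05,0,-0.008,0]'|sed -n 2p\;4p;  done;  python3 -c "
from h import *
axes(); s=np.array([.9953,-.0967]); c=np.array([.529,-.2325]); print((ctrl.sense()['tool_pos'][:2]-c)@s)"
```

```text
tool_pos: [0.4834, -0.228, 0.1643]
force: [-20.9, 2.4, 13.6]
tool_pos: [0.4909, -0.2286, 0.1667]
force: [-19.8, 2.2, 17.5]
tool_pos: [0.4991, -0.2294, 0.1695]
force: [-17.1, 3.0, 18.9]
t 50.83 pos [ 0.4991 -0.2294  0.1695] x [-0.994  0.094  0.058] y [0.094 0.996 0.001] z [-0.058  0.006 -0.998] F [-17.1   3.   18.9] op 0.0 q [-0.62  0.34  1.58 -0.03  1.27 -2.08]
-0.030070895475551924
```

```bash
python3 -m jog '[-0.012,0,-0.006,0,-0.024,0,-0.012,0,-0.036,0,-0.016,0,-0.048,0,-0.02,0,-0.05,0,-0.02,0]'|sed -n 2p\;4p;   python3 -c "
from h import *
axes(); s=np.array([.9953,-.0967]); c=np.array([.529,-.2325]); print((ctrl.sense()['tool_pos'][:2]-c)@s); crop('wrist','w9',0,0,560,420,1);  crop('scene','s9',190,90,310,210,5)"
```

```text
tool_pos: [0.5075, -0.2298, 0.1725]
force: [-12.2, 0.3, 2.9]
t 51.25 pos [ 0.5075 -0.2298  0.1725] x [-0.993  0.094  0.068] y [0.095 0.996 0.003] z [-0.068  0.009 -0.998] F [-12.2   0.3   2.9] op -0.002 q [-0.61  0.36  1.55 -0.03  1.3  -2.07]
-0.021687106496621325
```

View pics/s9.png

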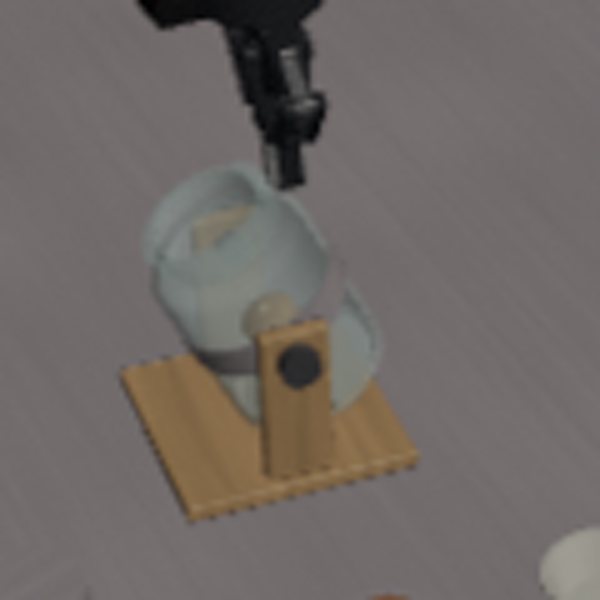

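The jar is leaning away with the fingertips on the neck, and a biscuit is visible inside. Contact geometry gives a tilt of about 0.457 rad, so I need about 4.5 mm more.

```bash
python3 -m jog '[-0.01,0,-0.004,0,-0.02,0,-0.008,0,-0.03,0,-0.012,0,-0.031,0,-0.012,0]'|sed -n 2p\;4p;   python3 -c "
from h import *
from scipy.optimize import brentq
axes(); s=np.array([.9953,-.0967]); c=np.array([.529,-.2325]); st=ctrl.sense(); x=(st['tool_pos'][:2]-c)@s+.0108; z=st['tool_pos'][2]-.1+.0007
print(x,z,brentq(lambda t:x*np.cos(t)-z*np.sin(t)+.042,0,1))"
```

```text
tool_pos: [0.5111, -0.2301, 0.1732]
force: [-12.7, -1.2, -0.4]
t 51.68 pos [ 0.5111 -0.2301  0.1732] x [-0.992  0.094  0.078] y [0.095 0.995 0.004] z [-0.078  0.011 -0.997] F [-12.7  -1.2  -0.4] op 0.004 q [-0.6   0.37  1.53 -0.04  1.31 -2.07]
-0.007239506389100234 0.07392647993853016 0.5033339796829644
```

```bash
python3 -m jog '[0.05,0,-0.01,0,0.15,0,-0.05,0,0.3,0,-0.1,0,0.45,0,-0.15,0,0.6,0,-0.3,0,0.6,0,-0.4,0,0.6,0,-0.4,0,0.6,0,-0.4,0]'
cat > ov.py <<'E'
from h import *
def pr(n,X):
    m=ctrl.camera_model(n); c=X@np.array(m['R']).T+np.array(m['t']); return np.c_[m['fx']*c[:,0]/c[:,2]+m['cx'],m['fy']*c[:,1]/c[:,2]+m['cy']]
def overlay(n,x0,y0,w,k,ts,base=(.529,-.2325)):
    im=ctrl.get_image(n)[y0:y0+w,x0:x0+w,::-1]; out=[]
    s=np.array([.9953,-.0967,0]); y=np.array([.0967,.9953,0]); z=np.array([0,0,1.]); a=np.linspace(0,2*np.pi,60)
    for t in ts:
        I=cv2.resize(im,None,fx=k,fy=k,interpolation=cv2.INTER_CUBIC)
        sx=s*np.cos(t)-z*np.sin(t); sz=s*np.sin(t)+z*np.cos(t)
        for r,h in [(.036,.075),(.052,-.075),(.052,.03)]:
            P=np.array([*base,.1])+r*(np.cos(a)[:,None]*sx+np.sin(a)[:,None]*y)+h*sz
            u=(pr(n,P)-[x0,y0]+.5)*k-.5
            cv2.polylines(I,[np.round(u).astype(int)],True,(0,0,255),1)
        cv2.putText(I,f'{t:.2f}',(5,20),0,.6,(0,0,255),1); out.append(I)
    return np.hstack(out)
E
python3 -c "
from ov import *
axes()
a=overlay('scene',205,105,90,4.4,[.46,.58]); b=overlay('top',355,165,70,5.66,[.46,.58])
w=min(a.shape[1],b.shape[1]); cv2.imwrite('pics/ov1.png',np.vstack([a[:300,:w],b[:300,:w]])); print(a.shape,b.shape)"
```

```text
clock: 52.35
tool_pos: [0.3709, -0.218, 0.287]
orientation: [0.048, 0.998, 0.002, -0.036]
force: [-0.4, -0.1, -0.0]
opening: -0.002
t 52.35 pos [ 0.3709 -0.218   0.287 ] x [-0.993  0.095  0.073] y [0.096 0.995 0.   ] z [-0.073  0.007 -0.997] F [-0.4 -0.1 -0. ] op -0.002 q [-0.75  0.05  1.65 -0.04  1.5  -2.22]
(396, 792, 3) (396, 792, 3)
```

View pics/ov1.png

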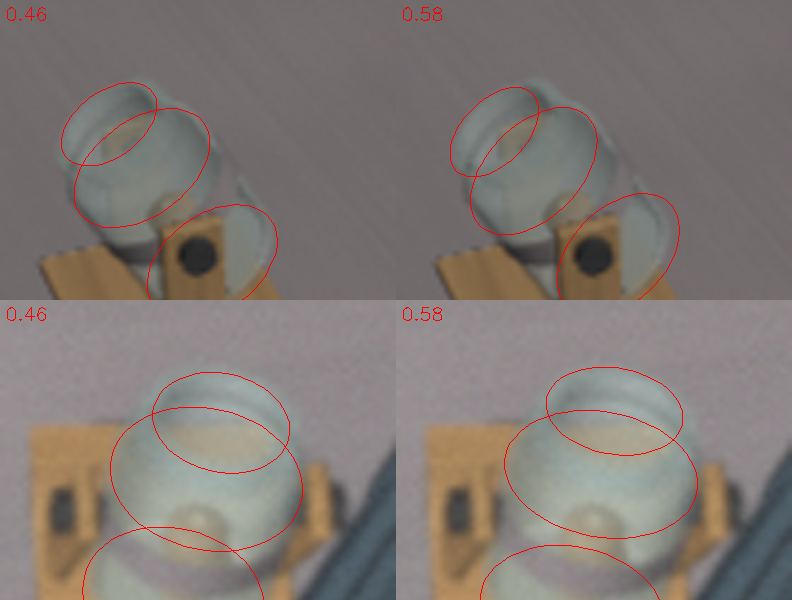

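By image the tilt fits nearer 0.46 (rim edge at (62,135) in the scene panel). Contact geometry says 0.50. A nudge of about 3 mm centres both estimates.

```bash
python3 -c "
from h import *
for p in ([.47,-.2265,.185],[.495,-.229,.1745],[.5145,-.2304,.174]): print(rel(p))"
```

```text
[-0.4306 -0.0014  0.3648]
[-0.534  -0.0021  0.3988]
[-6.121e-01 -3.000e-04  3.948e-01]
```

```bash
python3 -m jog '[-0.14,0,0.1,0,-0.28,0,0.2,0,-0.4,-0.001,0.3,0,-0.43,-0.001,0.365,0,-0.46,-0.001,0.375,0,-0.5,-0.002,0.388,0,-0.534,-0.002,0.399,0,-0.534,-0.002,0.399,0]'; python3 -m jog '[-0.02,0,-0.001,0,-0.04,0,-0.002,0,-0.06,0,-0.003,0,-0.074,0,-0.004,0,-0.074,0,-0.004,0]'; python3 -c "
from h import *
print(rel([.5145,-.2304,.174]))"
```

```text
clock: 53.12
tool_pos: [0.4965, -0.2294, 0.1746]
orientation: [0.047, 0.998, 0.004, -0.038]
force: [-0.8, 0.7, 0.6]
opening: 0.001
clock: 53.53
tool_pos: [0.5124, -0.2312, 0.1752]
orientation: [0.047, 0.998, 0.003, -0.041]
force: [-11.1, 0.3, 6.9]
opening: -0.002
[-0.0083  0.0039  0.004 ]
```

```bash
python3 -m jog '[-0.01,0,-0.003,0,-0.018,0,-0.005,0,-0.025,0,-0.006,0,-0.025,0,-0.006,0]'; python3 -c "
from h import *
from scipy.optimize import brentq
s=np.array([.9953,-.0967]); c=np.array([.529,-.2325]); st=ctrl.sense(); x=(st['tool_pos'][:2]-c)@s+.0108; z=st['tool_pos'][2]-.1+.0007
print(x,z,brentq(lambda t:x*np.cos(t)-z*np.sin(t)+.042,0,1))"
```

```text
clock: 53.87
tool_pos: [0.5149, -0.2314, 0.1761]
orientation: [0.047, 0.998, 0.004, -0.045]
force: [-12.8, 0.6, 3.9]
opening: -0.004
-0.003352373820960479 0.07684209875976677 0.5340499584283827
```

```bash
python3 -m jog '[0.05,0,-0.01,0,0.15,0,-0.05,0,0.3,0,-0.1,0,0.45,0,-0.15,0,0.6,0,-0.3,0,0.6,0,-0.4,0,0.6,0,-0.4,0,0.6,0,-0.4,0]'; 
python3 -c "
from ov import *
axes()
for n in('scene','top'): cv2.imwrite(f'pics/{n}1.png',ctrl.get_image(n)[...,::-1])
import ov
class C:
    camera_model=staticmethod(ctrl.camera_model)
    def __init__(s,k): s.k=k
    def get_image(s,n): return cv2.imread(f'pics/{n}{s.k}.png')[...,::-1]
rows=[]
for n,x0,y0,w,k in (('scene',210,105,78,5),('top',355,165,65,6)):
    ov.ctrl=C(0); a=overlay(n,x0,y0,w,k,[0.])[:300,:]; ov.ctrl=C(1); b=overlay(n,x0,y0,w,k,[.52])[:300,:]; rows.append(np.hstack([a,b])[:,:780])
cv2.imwrite('pics/ov2.png',np.vstack(rows))"
```

```text
clock: 54.53
tool_pos: [0.3759, -0.2195, 0.2923]
orientation: [0.048, 0.998, 0.002, -0.043]
force: [1.0, 0.2, 0.6]
opening: -0.001
t 54.53 pos [ 0.3759 -0.2195  0.2923] x [-0.992  0.096  0.085] y [ 0.096  0.995 -0.001] z [-0.085  0.007 -0.996] F [1.  0.2 0.6] op -0.001 q [-0.74  0.06  1.63 -0.05  1.52 -2.21]
```

View pics/ov2.png

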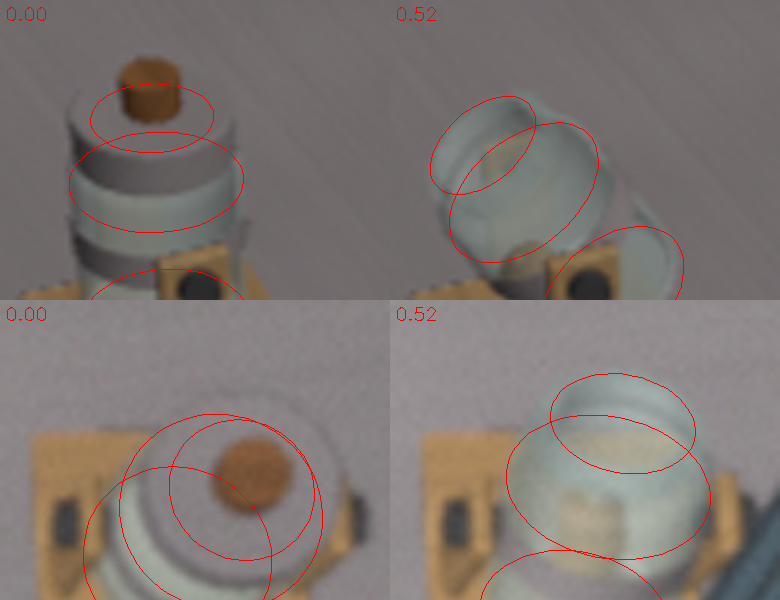

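The 0.52 rad outline matches the rim in both views, which agrees with contact at about 0.53. One last overall look at the board, lid and counter.

```bash
python3 -c "
import cv2,numpy as np
a=cv2.imread('pics/scene1.png')[100:340,110:420]; b=cv2.imread('pics/top1.png')[165:235,355:425]
cv2.imwrite('pics/fin.png',np.hstack([cv2.resize(a,(558,432)),cv2.resize(b,(236,432))]))"
```

```text
(no output)
```

View pics/fin.png

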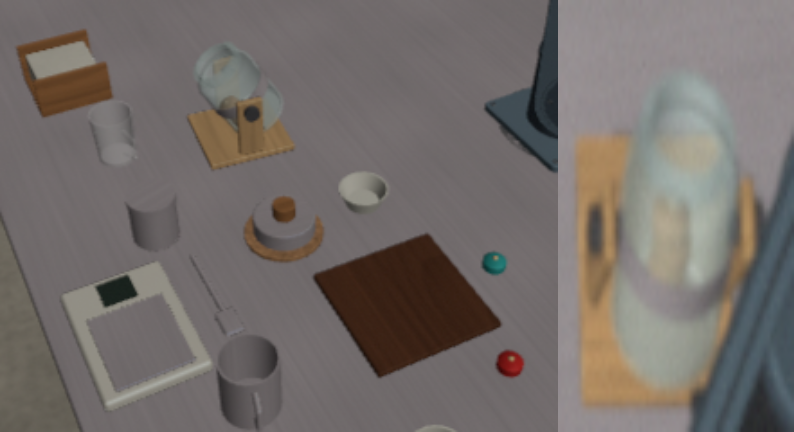

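The board is empty, the lid is flat on the mat, and the other objects are in place. I'll wait 1 s and hand in.

```bash
python3 -m jog '[0,0,-0.02,0,0,0,-0.02,0,0,0,-0.02,0,0,0,-0.02,0,0,0,-0.02,0,0,0,-0.02,0,0,0,-0.02,0,0,0,-0.02,0,0,0,-0.02,0,0,0,-0.02,0,0,0,-0.02,0,0,0,-0.02,0]'; python3 -c "
from h import *
print(ctrl.hand_in())"
```

```text
clock: 55.63
tool_pos: [0.3757, -0.2186, 0.2944]
orientation: [0.048, 0.998, 0.004, -0.045]
force: [0.7, 0.4, -0.3]
opening: 0.001
the job is handed in; nothing more can be done
None
```

I handed the job in at about 56 s, and all four steps look done; the hand-in gives no verdict.

- **Lid:** I unscrewed it in two grips, about 630° in all. It lies flat, knob up, centred on the cork mat.
- **Biscuits:** There were three on the board. One got knocked about 3 cm during the run; I found it again and dropped all three into the jar. The board is now empty and biscuits show inside the jar, but I couldn't count all three through the glass.
- **Tilt:** I pushed the jar in two steps. The estimates disagreed after the first push: about 0.50 rad from where the fingers touched the neck, about 0.46 rad from the images. After a second small nudge, contact gave 0.53 rad and the 0.52 rad outline matched both camera views, against a target of 0.524. The second estimate comes from pictures taken after the fingers had let go.
- **Other things:** Nothing else in view had visibly moved. The mug was mostly outside the last picture, so I did not check it. The arm was clear of everything at hand-in.

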